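Refit the roller cover of the card creaser and lock it

TASK

Put the aluminium roller cover back on the white card creaser: with its notched edge raised, hook its plain tongue edge under the lip on the robot's side, then lower the notched edge, without letting it drop, until the cover lies flat in its recess around the staple. Then lock it: push the rod of the locking pin through the staple, over the cover, until the pin's grip block is up against the staple, and leave it standing there. Leave the other things on the table alone.

Things in the scene. Friction and masses are not known exactly. Their poses are not given: they have to be found in the camera images.
- creaser: White desktop card creaser, 230 (x) x 210 mm, fixed to the table. Origin: centre of its underside on the table, z up. Its flat deck is 46 mm above the table; sunk in it is an open bay with rollers (see seat), with a lip at its -x end, on the robot's side, and a steel staple at its +x end.
- seat (a point): Where the seated cover's origin belongs, at (0, 0, 40) mm of the creaser's frame, axes as the creaser's: middle of a recess with vertical walls, 165 mm (x +-82.5) by 138 mm (y +-69), 6 mm deep below the deck; its ledge at this height carries the cover. Play of the cover: 2.5 mm either way in x, 4 mm in y.
- lip_edge (a point): Middle of the lip's lower free edge, (-68.5, 0, 49) mm of the creaser's frame. The lip overhangs the recess's -x end by 14 mm along its full width, 5 mm thick; the slot under it is 9 mm high above the ledge and ends at the wall 14 mm behind this edge.
- staple (a point): Centre of the eye of the staple, an upside-down U of 6 mm round steel bar, at (67, 0, 54) mm of the creaser's frame, 8 mm above the deck; axes as the creaser's. The rod goes through along y from either side. Legs' centres at x +-10: the eye is 14 mm wide; its top is 7 mm above this point, below it is open to the cover. Top of the staple: 67 mm above the table.
- cover: Loose aluminium roller cover, 0.2 to 0.3 kg, 160 (x) x 130 (y) x 6 mm, lying flat on the table, grip up. Origin: centre of its underside, z up. -x edge: plain tongue, 4 mm thick over the last 18 mm. +x edge: a notch in the middle, 20 mm wide, 33 mm deep, that goes around the staple. Too long to go in flat: tilt it 0.1 to 0.25 rad.
- cover_grip (a point): On the cover's upright black grip rib, at (-10, 0, 22) mm of the cover's frame. The rib is 12 mm thick (x), 60 mm long (y) and rises from 6 to 34 mm above the cover's underside; pinch it across its thickness.
- cover_tongue (a point): Middle of the cover's tongue edge, on the underside: (-80, 0, 0) mm of the cover's frame. Seated it lies 9 to 14 mm under the lip.
- pin: Loose locking pin, 0.04 to 0.07 kg: black grip block 24 (x) x 16 (y) x 30 mm high, from whose +x face a level 8 mm steel rod with tapered tip runs out 40 mm, axis 8 mm above the block's underside. Origin: centre of the block's underside, z up. It stands on that underside on the table; standing on the deck or seated cover, its rod is level with the staple's eye.
- pin_tip (a point): The tip of the rod: (52, 0, 8) mm of the pin's frame.
- pin_root (a point): Where the rod leaves the block: (12, 0, 8) mm of the pin's frame.
- tape_roll: Bystander, to be left alone: roll of tape lying flat, 90 mm across, 24 mm high.
- screwdriver: Bystander, to be left alone: black-handled screwdriver, 130 mm, lying crosswise in front of the robot.
- mug: Bystander, to be left alone: white mug, 90 mm high.
- glue_bottle: Bystander, to be left alone: white bottle, 130 mm high.
- card_stack: Bystander, to be left alone: block of cut cards 55 x 85 x 45 mm.
- wrench: Bystander, to be left alone: steel wrench, 150 mm, lying.
- ink_can: Bystander, to be left alone: steel can with a paper band, 90 mm high.
- offcut_tray: Bystander, to be left alone: grey open tray 110 x 160 x 40 mm.
Not all that is in view belongs to the job. Leave any blue look-alike of the cover alone.

How it is judged:
By the outcome, as a careful person would: the job done as asked, in the order asked, and still so for the second after the job is handed in, with the robot touching nothing.
It also fails if it takes over 61 s, if anything falls off the work surface, if the arm or the gripper's body presses on something with over 40 N, if the wrist force passes 120 N, or if a joint passes its speed limit or range.

ROBOT

A 6-joint arm with a two-finger parallel gripper is mounted at the origin on the work surface. World frame = base frame: x ahead of the robot, y to its left, z up, the work surface at z = 0. Lengths are in m, angles in degrees, forces in N, time in s.
With the tool pointing down it reaches from about 0.375 to 0.925 m from the base axis. Payload 5.7 kg.
Tool frame: the origin (TCP) lies between the finger pads; the fingertips stand 25 mm ahead of it and the grasp point (between the pads) lies 6 mm ahead of it; z points along the fingers, y is the direction in which the jaws open and shut (so a half turn about z gives the same grasp; the last joint's range is limited). The gripper opens to 88 mm and grips with 3 to 60 N. Pads are 20 mm wide; open, the fingers measure 115 mm over their backs; the gripper's body (75 mm by 178 mm) begins 61 mm behind the grasp point.
Start: joints at [59.238, 20.558, 86.54, -0, 72.909, -6.595], TCP at [0.246, 0.547, 0.248] pointing down, gripper open.
Joint ranges: [-170.27, 170.27], [-57.76, 135], [12.27, 136.19], [-55.21, 235.2], [11.17, 155.16], [-170.74, 170.74]. Speed limits (degrees/s): [136.94, 136.94, 180, 180, 180, 180].

INTERFACE

Orientations are given as a 3x3 rotation matrix whose columns are the frame's x, y, z axes.
In Python, from workcell import read_state, snapshot, camera_params, hand_in, spot_in gives the robot as it stands.
- The arm moves only by the tool play_rows, never from a script. Its argument "commands" is one flat list of numbers, 4 for each row, row after row: the shift along the tool's x, y, z in units of 50 cm (1.0 is 50 cm), then the turn about the tool's z in units of 0.5 rad (1.0 is 0.5 rad). In form: [tx, ty, tz, spin, tx, ty, tz, spin, ...]. A call has 1 to 5 rows; each row is the pose to reach, as a shift and turn from the pose commanded when the call began, along the tool's axes at that moment; what a row does not reach only later rows make up. A row lasts 1/8 s, in which the tool goes at most 62.5 mm and 10.7 degrees, less where a joint would pass 70% of its speed; a pose out of reach is approached as far as the arm can. A call with a number of a shift or a turn outside -1 to 1 is refused whole. A call with a gripper value outside its range is refused whole. "gripper" is the opening, from 0 (shut) to 1 (fully open), set as the call begins (left out, the last holds). The fingers move at their own pace and stop on an object; the grip force is fixed at half the most. Time passes only in rows, so rows that repeat a pose let the fingers close. It gives the time, the measured TCP pose, the force and the opening at its end, in the units of the state.
- read_state(): the state, without advancing time (a new reading comes with each control period).
- snapshot(name): name is "side" or "top" or "wrist"; returns the picture (420x560x3 uint8, red, green, blue); there is no depth.
- camera_params(name): a dict with "fx", "fy", "cx", "cy" (pixels), "pose" (4x4, takes a point from camera to world coordinates). Camera axes: x right, y down, z forward; pixel columns grow to the right and rows downward; lengths in m; the calibration is good to about 2 mm. A picture is of the moment at which its call begins: read the wrist's pose just before it. camera_params takes no time and is no camera call; for the wrist camera it gives the pose at the moment of the call.
- hand_in(): hands the job in, once; it reports no verdict.
Trained networks look in the newest picture that a camera, given by its name, has taken for a name from the list of things; names that differ only in an ending like _2 or _b are one class to them, and where a whole thing is asked for, a point or a joint stands for the part that bears it (a point fixed in the world has none). Each returns a list of dicts, best first, with "score" (0 to 1); they miss things now and then, are a little off and sometimes report something else, mostly with a low value. They report only what shows in the picture. A call takes as long as a camera call. They do not tell look-alikes from the thing itself.
- spot_in(camera, thing): "at" ([column, row] as shares, 0 to 1, of the picture: columns of its width, rows of its height, amid what is visible of it).
The state is a dict: "clock": time; "qpos": joint angles; "dq": joint speeds; "joint_torque": joint torques, N m; "eef_pos": TCP position; "eef_rot": TCP orientation; "wrist_force": force on the tool from outside, world axes, zero at the start; "ft_torque": the same for the moment, N m; "finger_gap": finger opening in m.
Only numpy, scipy, OpenCV 4.12 (cv2) and the standard library are available. Lean on these libraries where they do the work, as an engineer would, in place of code of your own. Each camera call takes 0.05 s, during which the arm holds its last target. There are 200 camera calls.

## Working session

There is one attempt and no reset: what is moved stays moved. The work goes in short steps, Python scripts to look and compute and a tool call to move; the robot and the scene stay as the last step left them, time stands still between calls to the robot, and variables do not carry over. Pictures are saved under pics/ and viewed, about 8 in all and at most 12, crops included, and the job is handed in when it is done.

Besides the shell and the picture viewer there is one more tool, called after ">>>" as a command line: name --argument value ..., lists and objects as JSON in quotes. play_rows: Moves the arm, as the interface text tells. Shifts and turns lie within -1 to 1; 1 stands for 50 cm of shift or 0.5 rad of turn. Its arguments: {"type":"object","properties":{"commands":{"type":"array"},"gripper":{"type":"number"}},"required":["commands"]}

```bash
mkdir -p pics; ls; python3 - <<'E'
from workcell import *
import cv2,numpy as np
s=read_state();print(s['clock'],s['eef_pos'],np.round(s['eef_rot'],3).tolist())
for c in('top','side'):
    im=snapshot(c);cv2.imwrite(f'pics/{c}0.png',im[:,:,::-1])
    p=camera_params(c);print(c,p['fx'],p['cx'],p['cy'],np.round(p['pose'],3).tolist())
    for t in('cover','cover_grip','cover_tongue','pin','pin_tip','pin_root','staple','lip_edge','creaser','seat'):
        print(t,[(np.round(np.array(d['at'])*[560,420],1).tolist(),round(d['score'],2)) for d in spot_in(c,t)[:3]])
a=cv2.imread('pics/top0.png');cv2.imwrite('pics/top0b.png',cv2.resize(a,(800,600),interpolation=cv2.INTER_CUBIC))
print(read_state()['clock'])
E
```

```text
pics
0.0 [0.24533253 0.54685324 0.24683124] [[-0.912, 0.409, -0.001], [0.409, 0.912, -0.002], [0.0, -0.002, -1.0]]
top 379.190967380172 279.36397166988957 209.12061094628245 [[-0.025, -0.995, 0.1, 0.433], [-0.999, 0.022, -0.027, 0.012], [0.025, -0.101, -0.995, 1.084], [0.0, 0.0, 0.0, 1.0]]
cover [([362.2, 310.3], 0.7), ([415.0, 154.5], 0.58), ([284.6, 261.1], 0.16)]
cover_grip [([364.0, 306.2], 0.83), ([412.5, 154.9], 0.75), ([359.1, 216.6], 0.55)]
cover_tongue [([358.9, 220.3], 0.97), ([412.8, 154.8], 0.91), ([362.8, 305.1], 0.62)]
pin [([272.4, 206.0], 0.57)]
pin_tip []
pin_root [([193.2, 212.4], 0.18)]
staple [([190.5, 212.8], 0.55)]
lip_edge [([191.5, 211.9], 0.89)]
creaser [([192.0, 214.2], 0.88)]
seat [([193.1, 212.5], 0.55)]
side 449.07590120274347 278.6118367514594 204.28565134122468 [[0.699, -0.381, 0.605, -0.234], [-0.715, -0.36, 0.6, -0.747], [-0.011, -0.852, -0.524, 0.717], [0.0, 0.0, 0.0, 1.0]]
cover [([342.7, 264.1], 0.88), ([446.1, 257.4], 0.78), ([274.8, 314.2], 0.65)]
cover_grip [([346.8, 263.4], 0.94), ([445.6, 257.7], 0.81), ([273.9, 317.0], 0.73)]
cover_tongue [([344.1, 262.6], 0.94), ([275.4, 319.3], 0.88), ([443.2, 257.1], 0.76)]
pin [([282.9, 217.1], 0.58), ([259.2, 239.7], 0.26)]
pin_tip [([281.8, 214.8], 0.56)]
pin_root [([286.8, 213.9], 0.45)]
staple [([234.0, 192.3], 0.76)]
lip_edge [([230.7, 189.0], 0.67)]
creaser [([234.3, 190.8], 0.84), ([389.7, 340.6], 0.74)]
seat [([229.2, 189.1], 0.69)]
1.1
```

View pics/top0b.png

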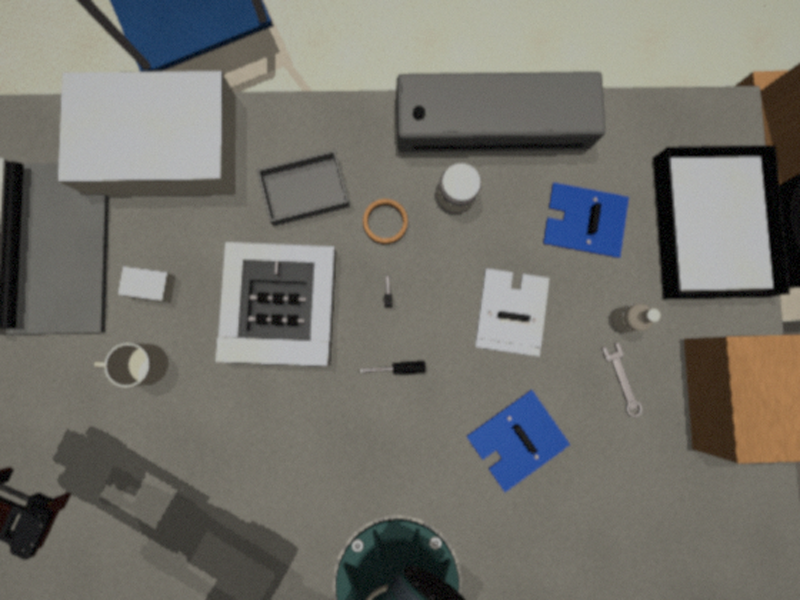

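View pics/side0.png

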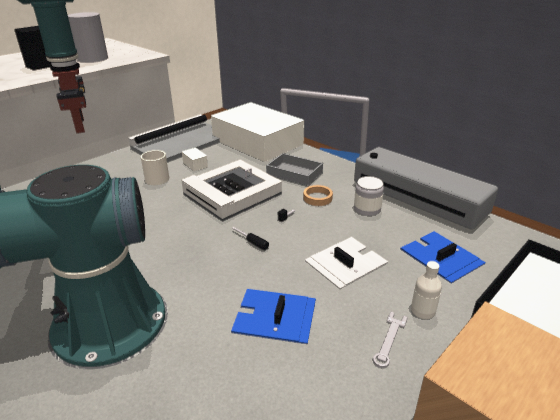

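The aluminium cover is at top px (359,218) in the 560-wide picture: grey-white, notch facing up (+x). Its look-alikes are blue, at (415,154) and (362,307). The pin block is at (272,209), with its rod pointing up (+x). The creaser is at (193,213). I choose the grey-white one and will check it in a crop from the wrist camera.

```bash
cat > h.py <<'E'
from workcell import *
import cv2,numpy as np
np.set_printoptions(precision=4,suppress=True)
def w(p,px,z):
    P=np.array(p['pose']);d=P[:3,:3]@np.array([(px[0]-p['cx'])/p['fx'],(px[1]-p['cy'])/p['fy'],1.]);o=P[:3,3]
    return o+d*(z-o[2])/d[2]
def proj(p,X):
    P=np.array(p['pose']);c=(np.atleast_2d(X)-P[:3,3])@P[:3,:3]
    return np.c_[c[:,0]/c[:,2]*p['fx']+p['cx'],c[:,1]/c[:,2]*p['fy']+p['cy']]
def goal(xyz,yaw=None):
    "shift/spin units from measured TCP to target; yaw: angle of tool y axis (mod 180) deg"
    s=read_state();R=np.array(s['eef_rot']);t=R.T@(np.array(xyz)-s['eef_pos'])/.5
    y=np.degrees(np.arctan2(R[1,1],R[0,1]));sp=0
    if yaw is not None:
        d=(yaw-y+90)%180-90; sp=np.radians(-d)/.5   # tool z down
    print('clock',s['clock'],'tcp',s['eef_pos'],'yaw',round(y,2),'q6',s['qpos'][5],'go',t,'spin',round(sp,4))
E
python3 - <<'E'
from h import *
p=camera_params('top');k=.7
f=lambda u,v,z:w(p,(u*k,v*k),z)
print('cover corners',[f(*c,.006)[:2] for c in((487,268),(549,274),(541,356),(476,348))],'rib',f(513,316,.034))
print('creaser',[f(*c,.046)[:2] for c in((225,242),(335,246),(330,366),(215,362))])
print('pin',f(388,300,.03),f(388,278,.008))
c=camera_params('wrist');s=read_state();R=np.array(s['eef_rot']);P=np.array(c['pose'])
print('wrist',c['fx'],c['cx'],c['cy'],'cam in tool',R.T@(P[:3,3]-s['eef_pos']),(R.T@P[:3,:3]).tolist())
goal([.36,-.22,.30],0)
E
```

```text
cover corners [array([ 0.6005, -0.1968]), array([ 0.5856, -0.3224]), array([ 0.421 , -0.2976]), array([ 0.4401, -0.1682])] rib [ 0.5003 -0.2385  0.034 ]
creaser [array([0.6558, 0.3172]), array([0.6437, 0.1053]), array([0.4127, 0.1178]), array([0.4258, 0.3343])]
pin [0.5376 0.0048 0.03  ] [0.5841 0.0037 0.008 ]
wrist 313.5909954172915 278.2056182937871 214.6403424120514 cam in tool [ 0.0857 -0.0001 -0.1373] [[-0.00046545622917756104, -0.9518789493631614, -0.3064738962942509], [0.9999998362093159, -0.00034098246994210653, -0.0004596871688061506], [0.00033306431314775875, -0.3064740600609385, 0.9518789521666733]]
clock 1.1 tcp [0.2456 0.5474 0.2476] yaw 65.83 q6 -6.5953571373031625 go [-0.837  -1.3066 -0.1046] spin 2.2981
```

>>> play_rows --commands '[-0.73,-0.388,-0.1,-0.716,-0.73,-0.388,-0.1,-0.716,-0.73,-0.388,-0.1,-0.716,-0.73,-0.388,-0.1,-0.716,-0.73,-0.388,-0.1,-0.716]' --gripper 1

```text
clock: 1.72
eef_pos: [0.4337, 0.3052, 0.285]
eef_rot: [[-0.998, 0.064, 0.001], [0.064, 0.998, 0.0], [-0.001, 0.0, -1.0]]
wrist_force: [1.3, 0.9, -0.3]
finger_gap: 0.0877
```

```bash
python3 -c "
from h import *
goal([.50,.22,.30],86.3)"
```

```text
clock 1.725 tcp [0.4337 0.3052 0.285 ] yaw 86.36 q6 -58.685030182850376 go [-0.1432 -0.1617 -0.03  ] spin 0.002
```

>>> play_rows --commands '[-0.13,-0.15,-0.03,0,-0.13,-0.15,-0.03,0,-0.13,-0.15,-0.03,0,-0.13,-0.15,-0.03,0]'

```text
clock: 2.22
eef_pos: [0.4921, 0.2282, 0.2992]
eef_rot: [[-0.998, 0.064, -0.001], [0.064, 0.998, 0.0], [0.001, 0.0, -1.0]]
wrist_force: [0.4, -0.2, 0.1]
finger_gap: 0.0879
```

```bash
python3 - <<'E'
from h import *
import pickle
p=camera_params('wrist');im=snapshot('wrist');print(read_state()['clock'])
cv2.imwrite('pics/w1.png',im[:,:,::-1]);pickle.dump(p,open('w1.pkl','wb'))
for t in('staple','lip_edge','pin_tip','pin_root','seat'):
    print(t,[(np.round(np.array(d['at'])*[560,420],1).tolist(),round(d['score'],2)) for d in spot_in('wrist',t)[:3]])
goal([.48,-.2385,.25],80.7)
cv2.imwrite('pics/w1b.png',cv2.resize(im[:,:,::-1],(800,600),interpolation=cv2.INTER_CUBIC))
E
```

```text
2.275
staple [([274.2, 204.9], 0.62), ([80.9, 126.6], 0.62)]
lip_edge [([275.7, 203.4], 0.67)]
pin_tip [([127.7, 225.4], 0.89)]
pin_root [([124.4, 225.3], 0.63)]
seat [([274.4, 203.8], 0.89)]
clock 2.525 tcp [0.4921 0.2286 0.2994] yaw 86.43 q6 -68.80574304363766 go [-0.0341 -0.934   0.0989] spin 0.2
```

View pics/w1b.png

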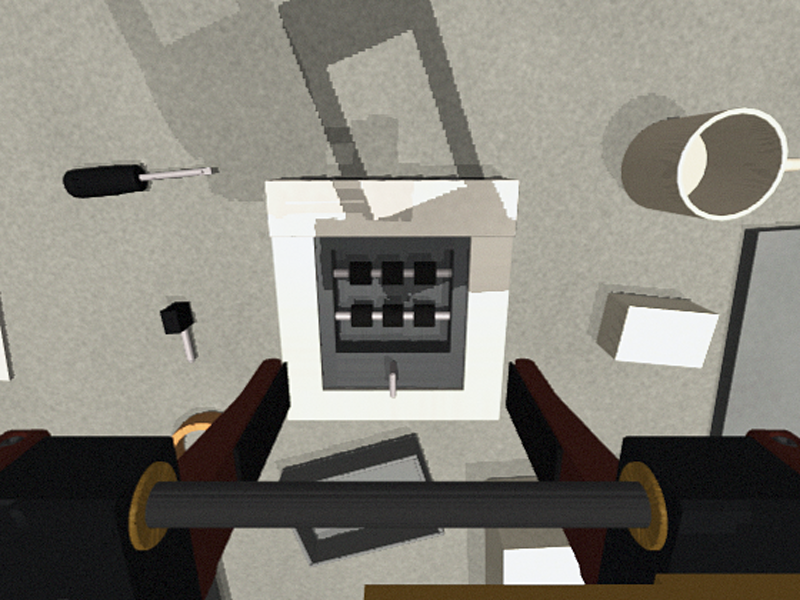

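The wrist view shows the creaser (lip strip at rows 180–236 of the 800-px picture, staple near (393,380)). The pin block is at (177,317) with its rod end at (193,358). Next I look at the cover.

>>> play_rows --commands '[-0.034,-0.934,0.1,0.2,-0.034,-0.934,0.1,0.2,-0.034,-0.934,0.1,0.2,-0.034,-0.934,0.1,0.2,-0.034,-0.934,0.1,0.2]'

```text
clock: 3.15
eef_pos: [0.4841, -0.0842, 0.2663]
eef_rot: [[-0.987, 0.162, 0.001], [0.162, 0.987, -0.0], [-0.001, -0.0, -1.0]]
wrist_force: [0.3, 0.6, 0.4]
finger_gap: 0.0881
```

```bash
python3 - <<'E'
from h import *
goal([.47,-.2385,.25],80.7)
E
```

```text
clock 3.15 tcp [ 0.4841 -0.0842  0.2663] yaw 80.67 q6 -98.60282601430701 go [-0.0222 -0.3091  0.0327] spin -0.001
```

>>> play_rows --commands '[-0.02,-0.29,0.03,0,-0.02,-0.29,0.03,0,-0.02,-0.29,0.03,0,-0.02,-0.29,0.03,0]'

```text
clock: 3.65
eef_pos: [0.4704, -0.2278, 0.2511]
eef_rot: [[-0.986, 0.165, -0.0], [0.165, 0.986, 0.001], [0.0, 0.001, -1.0]]
wrist_force: [0.7, 0.5, 0.1]
finger_gap: 0.0877
```

```bash
python3 - <<'E'
from h import *
import pickle
p=camera_params('wrist');im=snapshot('wrist')
cv2.imwrite('pics/w2.png',im[:,:,::-1]);pickle.dump(p,open('w2.pkl','wb'))
goal([.5003,-.2385,.15],80.7)
from scipy.optimize import least_squares
# creaser fit from w1 by eye
q=pickle.load(open('w1.pkl','rb'));k=.7
px=np.array([(323,390),(465,390),(315,237),(470,237),(519,181),(266,181),(501,419)])*k
X=np.array([(.0825,.069,.046),(.0825,-.069,.046),(-.0685,.069,.054),(-.0685,-.069,.054),(-.115,-.105,.054),(-.115,.105,.054),(.115,-.105,.046)])
# image left = world -y here: flip
X[:,1]*=-1
def pose(v,X):
    c,s=np.cos(v[2]),np.sin(v[2]);return np.c_[X[:,0]*c-X[:,1]*s+v[0],X[:,0]*s+X[:,1]*c+v[1],X[:,2]]
r=least_squares(lambda v:(proj(q,pose(v,X))-px).ravel(),[.535,.22,-.06])
print('creaser',r.x,np.degrees(r.x[2]));print((r.fun.reshape(-1,2)))
a=cv2.imread('pics/w1.png');a=cv2.resize(a[110:300,170:380],None,fx=3.8,fy=3.15,interpolation=cv2.INTER_CUBIC)
cv2.imwrite('pics/w1c.png',a)
for s in('cover_grip','cover_tongue'):print([(np.round(np.array(d['at'])*[560,420],1).tolist(),round(d['score'],2)) for d in spot_in('wrist',s)[:3]])
cv2.imwrite('pics/w2b.png',cv2.resize(im[:,:,::-1],(800,600),interpolation=cv2.INTER_CUBIC))
E
```

```text
clock 3.7 tcp [ 0.4704 -0.2266  0.2512] yaw 80.58 q6 -113.9209986724908 go [-0.0629 -0.014   0.2023] spin -0.0041
creaser [ 0.535   0.222  -0.0603] -3.4531511210503885
[[ 0.2242  0.6627]
 [-0.033   0.2748]
 [-1.9964  0.2739]
 [ 2.5655 -0.2187]
 [ 0.7998 -0.7285]
 [-0.781   0.0793]
 [-0.8836  0.3172]]
[([221.5, 28.5], 0.84), ([269.7, 207.7], 0.68), ([206.7, 370.4], 0.63)]
[([208.9, 369.5], 0.74), ([221.5, 28.8], 0.65), ([270.1, 212.0], 0.61)]
```

View pics/w2b.png

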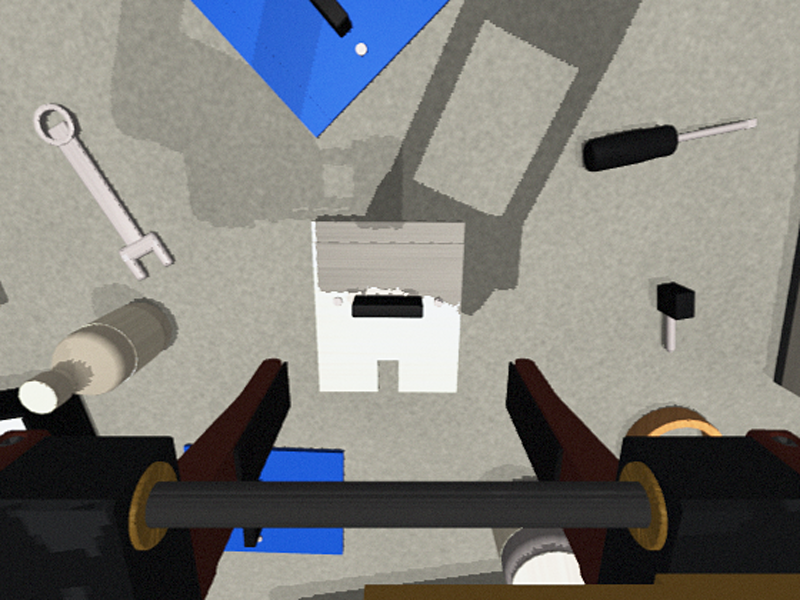

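View pics/w1c.png

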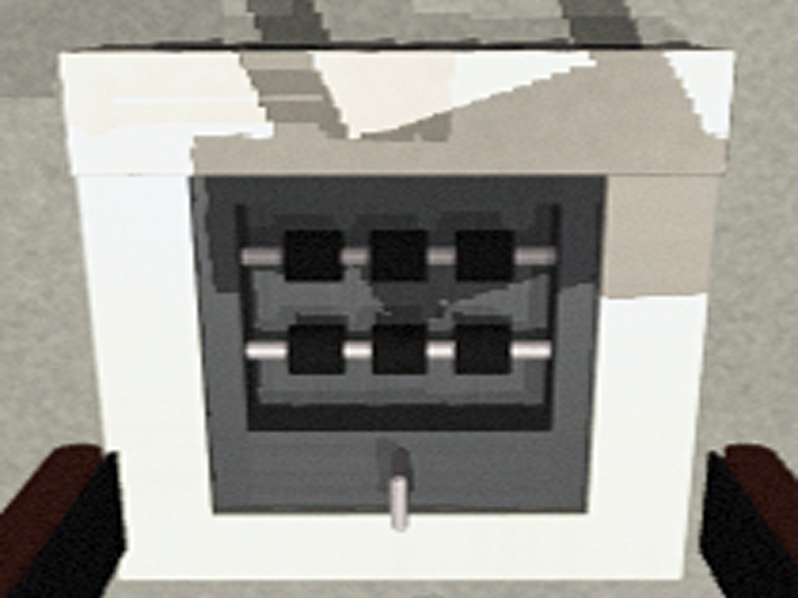

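```bash
python3 - <<'E'
from h import *
import pickle
from scipy.optimize import least_squares
q=pickle.load(open('w2.pkl','rb'));k=.7
px=np.array([(313,221),(465,222),(321,391),(457,391),(378,391),(398,391),(388,360)])*k
X=np.array([(-.08,-.065,.004),(-.08,.065,.004),(.08,-.065,.006),(.08,.065,.006),(.08,-.01,.006),(.08,.01,.006),(.047,0,.006)])
def pose(v,X):
    c,s=np.cos(v[2]),np.sin(v[2]);return np.c_[X[:,0]*c-X[:,1]*s+v[0],X[:,0]*s+X[:,1]*c+v[1],X[:,2]]
r=least_squares(lambda v:(proj(q,pose(v,X))-px).ravel(),[.51,-.245,-.16])
print('cover',r.x,np.degrees(r.x[2]));print((r.fun.reshape(-1,2)))
g=pose(r.x,np.array([[-.01,0,.034]]))[0];print('rib',g,proj(q,g)/k,proj(q,pose(r.x,np.array([[-.016,-.03,.034],[-.004,.03,.034]])))/k)
goal([g[0],g[1],.034],90+np.degrees(r.x[2]))
# top cam check
p=camera_params('top');print('top check',proj(p,pose(r.x,X))/k)
# pin from both wrist pictures
for f,b,t in(('w1.pkl',(177,317),(193,358)),('w2.pkl',(676,301),(671,348))):
    q=pickle.load(open(f,'rb'));print('pin',w(q,np.array(b)*k,.024),w(q,np.array(t)*k,.008))
E
```

```text
cover [ 0.5105 -0.2424 -0.1736] -9.944676247494236
[[-0.5399 -0.03  ]
 [ 0.2061  0.0665]
 [-0.4423 -0.2071]
 [-0.286   0.4091]
 [ 0.0189  0.0537]
 [ 0.6891  0.1485]
 [ 0.3866 -0.3695]]
rib [ 0.5006 -0.2407  0.034 ] [[388.0198 310.8767]] [[351.8422 303.7576]
 [423.8286 317.9231]]
clock 3.8 tcp [ 0.4706 -0.2256  0.2514] yaw 80.7 q6 -113.93682594510432 go [-0.0642 -0.0204  0.4348] spin 0.0226
top check [[538.2705 356.3509]
 [473.978  346.6553]
 [548.1445 277.7104]
 [484.7192 268.0558]
 [521.3281 273.6284]
 [511.5703 272.1431]
 [514.3947 288.9051]]
pin [0.5355 0.0103 0.024 ] [0.5863 0.0086 0.008 ]
pin [0.5357 0.0018 0.024 ] [0.5875 0.0077 0.008 ]
```

>>> play_rows --commands '[-0.064,-0.021,0.3,0.023,-0.064,-0.021,0.3,0.023,-0.064,-0.021,0.3,0.023,-0.064,-0.021,0.3,0.023,-0.064,-0.021,0.3,0.023]'

```text
clock: 4.42
eef_pos: [0.5011, -0.2423, 0.1026]
eef_rot: [[-0.985, 0.173, 0.001], [0.173, 0.985, -0.001], [-0.001, -0.001, -1.0]]
wrist_force: [1.0, -0.8, 0.6]
finger_gap: 0.0877
```

```bash
python3 - <<'E'
from h import *
goal([.5006,-.2407,.034],80.05)
E
```

```text
clock 4.425 tcp [ 0.5011 -0.2423  0.1026] yaw 80.04 q6 -112.96207466032413 go [0.0017 0.0031 0.1372] spin -0.0003
```

>>> play_rows --commands '[0.001,0.002,0.08,0,0.001,0.002,0.13,0,0.001,0.002,0.136,0,0.001,0.002,0.136,0]'

```text
clock: 4.92
eef_pos: [0.5009, -0.2424, 0.0349]
eef_rot: [[-0.985, 0.174, 0.002], [0.174, 0.985, -0.001], [-0.002, -0.001, -1.0]]
wrist_force: [-0.0, -0.2, 0.5]
finger_gap: 0.088
```

>>> play_rows --commands '[0,0,0,0,0,0,0,0,0,0,0,0,0,0,0,0,0,0,0,0]' --gripper 0

```text
clock: 5.55
eef_pos: [0.5002, -0.2421, 0.0337]
eef_rot: [[-0.985, 0.174, 0.0], [0.174, 0.985, -0.0], [-0.001, -0.0, -1.0]]
wrist_force: [-0.7, 0.2, 6.0]
finger_gap: 0.0597
```

```bash
python3 - <<'E'
from h import *
goal([.5006,-.2407,.034],80.05);print(read_state()['finger_gap'],read_state()['wrist_force'])
E
```

```text
clock 5.55 tcp [ 0.5002 -0.2421  0.0337] yaw 79.95 q6 -112.89854931814737 go [-0.0003  0.003  -0.0005] spin -0.0034
0.05968259092987551 [-0.6943  0.218   5.999 ]
```

>>> play_rows --commands '[0,0.001,-0.006,0,0,0.001,-0.006,0,0,0.001,-0.006,0]' --gripper 0.85

```text
clock: 5.92
eef_pos: [0.5, -0.2415, 0.0362]
eef_rot: [[-0.985, 0.174, -0.0], [0.174, 0.985, 0.0], [0.0, -0.0, -1.0]]
wrist_force: [-0.2, 0.6, 0.3]
finger_gap: 0.0746
```

>>> play_rows --commands '[0,0,0,0,0,0,0,0,0,0,0,0,0,0,0,0]' --gripper 0

```text
clock: 6.42
eef_pos: [0.5, -0.2415, 0.0362]
eef_rot: [[-0.985, 0.174, -0.0], [0.174, 0.985, -0.0], [0.0, -0.0, -1.0]]
wrist_force: [0.2, -0.4, -1.6]
finger_gap: 0.06
```

>>> play_rows --commands '[0,0,-0.1,0,0,0,-0.2,0,0,0,-0.24,0,0,0,-0.24,0]'

```text
clock: 6.92
eef_pos: [0.5008, -0.2419, 0.1577]
eef_rot: [[-0.985, 0.174, 0.003], [0.174, 0.985, -0.002], [-0.003, -0.001, -1.0]]
wrist_force: [0.4, 0.4, -3.3]
finger_gap: 0.0599
```

```bash
python3 - <<'E'
from h import *
import pickle
s=read_state();print(s['finger_gap'],s['wrist_force'])
goal([.3603,.2325,.13],86.55)
p=camera_params('wrist');im=snapshot('wrist');cv2.imwrite('pics/w3.png',im[:,:,::-1]);pickle.dump(p,open('w3.pkl','wb'))
s2=snapshot('side');cv2.imwrite('pics/s3.png',s2[:,:,::-1])
a=np.hstack([im[110:300,150:430],s2[150:340,230:510]]);cv2.imwrite('pics/v3.png',cv2.resize(a[:,:,::-1],None,fx=1.42,fy=1.42*1.6,interpolation=cv2.INTER_CUBIC))
E
```

```text
0.05989200930407915 [ 0.381   0.3634 -3.2677]
clock 6.925 tcp [ 0.5008 -0.2419  0.1577] yaw 79.96 q6 -112.8527379641386 go [0.4423 0.8853 0.0529] spin -0.23
```

View pics/v3.png

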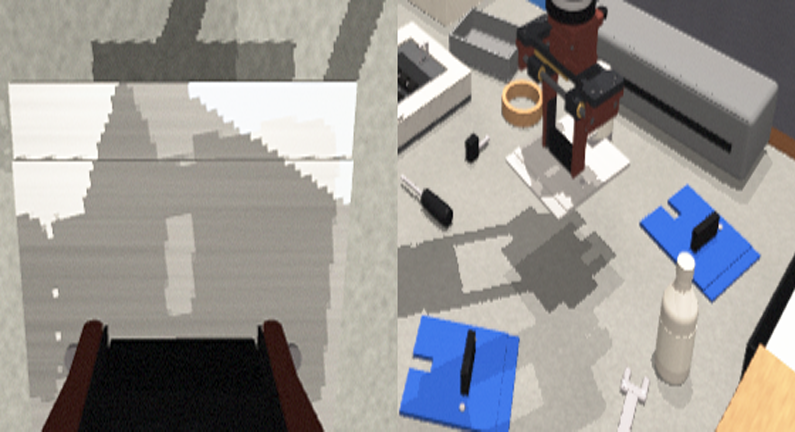

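>>> play_rows --commands '[0.44,0.885,0.02,-0.23,0.44,0.885,0.02,-0.23,0.44,0.885,0.02,-0.23,0.44,0.885,0.02,-0.23,0.44,0.885,0.02,-0.23]'

```text
clock: 7.65
eef_pos: [0.4099, 0.0599, 0.1485]
eef_rot: [[-0.998, 0.061, -0.003], [0.061, 0.998, 0.0], [0.003, 0.0, -1.0]]
wrist_force: [0.8, 0.1, -3.7]
finger_gap: 0.0597
```

```bash
python3 - <<'E'
from h import *
goal([.3603,.2325,.11],86.55)
E
```

```text
clock 7.65 tcp [0.4099 0.0599 0.1485] yaw 86.5 q6 -87.76744315576362 go [0.1199 0.3385 0.0774] spin -0.0019
```

>>> play_rows --commands '[0.11,0.325,0.0,0,0.11,0.325,0.0,0,0.11,0.325,0.04,0,0.11,0.325,0.07,0,0.11,0.325,0.07,0]'

```text
clock: 8.28
eef_pos: [0.3645, 0.2235, 0.1129]
eef_rot: [[-0.998, 0.059, -0.005], [0.059, 0.998, -0.002], [0.005, -0.003, -1.0]]
wrist_force: [-0.5, -0.3, -2.8]
finger_gap: 0.0599
```

```bash
python3 - <<'E'
from h import *
goal([.3603,.2325,.0768],86.55)
E
```

```text
clock 8.275 tcp [0.3645 0.2235 0.1129] yaw 86.64 q6 -64.38893718144809 go [0.009  0.0177 0.0722] spin 0.0033
```

>>> play_rows --commands '[0.008,0.016,0.03,0,0.008,0.016,0.045,0,0.008,0.016,0.058,0,0.008,0.016,0.07,0,0.008,0.016,0.072,0]'

```text
clock: 8.9
eef_pos: [0.3617, 0.2313, 0.0787]
eef_rot: [[-0.998, 0.061, -0.003], [0.061, 0.998, -0.001], [0.003, -0.001, -1.0]]
wrist_force: [-5.9, 0.9, 4.3]
finger_gap: 0.0596
```

```bash
python3 - <<'E'
from h import *
goal([.3603,.2325,.0768],86.55)
im=snapshot('side');cv2.imwrite('pics/s4.png',im[:,:,::-1])
cv2.imwrite('pics/s4c.png',cv2.resize(im[120:300,120:340,::-1],None,fx=3.3,fy=3.3,interpolation=cv2.INTER_CUBIC))
E
```

```text
clock 8.9 tcp [0.3617 0.2313 0.0787] yaw 86.48 q6 -63.19244136593547 go [0.003  0.0023 0.0038] spin -0.0024
```

View pics/s4c.png

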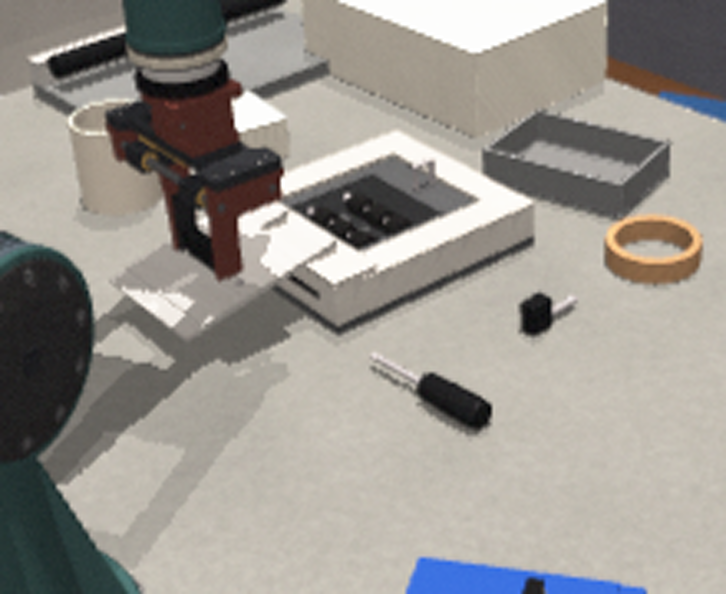

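>>> play_rows --commands '[0,0,-0.08,0,0,0,-0.14,0,0,0,-0.14,0,0,0,-0.14,0]'

```text
clock: 9.45
eef_pos: [0.363, 0.2315, 0.1483]
eef_rot: [[-0.998, 0.061, -0.0], [0.061, 0.998, -0.0], [0.0, -0.0, -1.0]]
wrist_force: [0.0, -0.8, -3.3]
finger_gap: 0.06
```

```bash
python3 - <<'E'
from h import *
import pickle
goal([.3603,.2325,.15],86.55);s=read_state();print(s['wrist_force'],s['finger_gap'])
p=camera_params('wrist');im=snapshot('wrist');cv2.imwrite('pics/w5.png',im[:,:,::-1]);pickle.dump((p,s['eef_pos'],s['eef_rot']),open('w5.pkl','wb'))
s2=snapshot('side');cv2.imwrite('pics/s5.png',s2[:,:,::-1])
a=cv2.resize(im[100:300,130:430,::-1],(800,533),interpolation=cv2.INTER_CUBIC);cv2.imwrite('pics/w5c.png',a)
E
```

```text
clock 9.45 tcp [0.363  0.2315 0.1483] yaw 86.52 q6 -63.18255520459259 go [ 0.0055  0.0016 -0.0034] spin -0.0011
[ 0.0432 -0.7722 -3.2925] 0.059971427849367556
```

View pics/w5c.png

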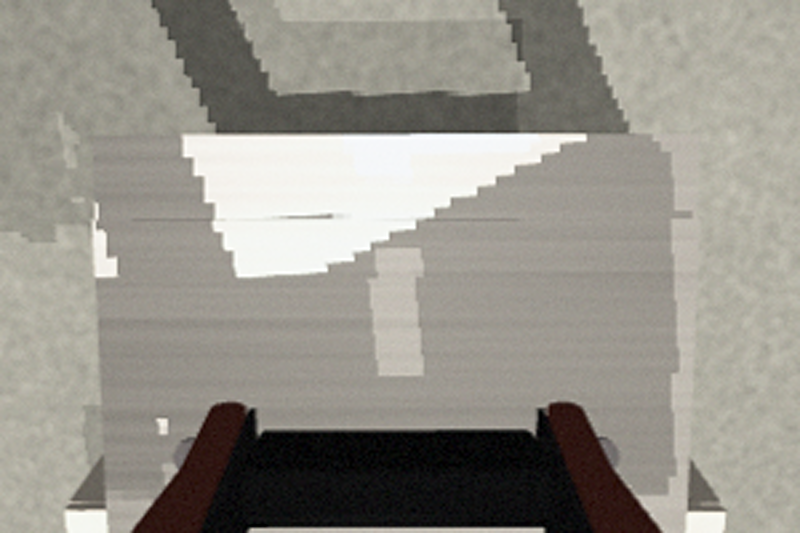

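```bash
cat > tilt.py <<'E'
from h import *
from scipy.optimize import least_squares
def cov(v,X,tcp,R):
    "cover pts (m) -> world; v=th,a(cover x at pivot),h,yoff"
    th,a,h,yo=v;g=np.array(tcp)+.006*np.array(R)[:,2]
    ux=-np.array(R)[:,0];uy=np.cross([0,0,1],ux);ex=np.cos(th)*ux+np.sin(th)*np.array([0,0,1]);ez=-np.sin(th)*ux+np.cos(th)*np.array([0,0,1])
    X=np.array(X)-[a,yo,h];return g+X[:,:1]*ex+X[:,1:2]*uy+X[:,2:]*ez
E
python3 - <<'E'
from tilt import *
import pickle
X=np.array([(-.08,-.065,.004),(-.08,.065,.004),(-.062,-.065,.006),(-.062,.065,.006)])
def run(p,tcp,R,px):
    r=least_squares(lambda v:np.r_[(proj(p,cov(v,X,tcp,R))-px).ravel(),(v[1]+.01)/.002,(v[2]-.030)/.002],[.1,-.01,.03,0]);print(r.x,r.fun)
p,t,R=pickle.load(open('w5.pkl','rb'))
run(p,t,R,np.array([(164.9,150.2),(390.6,150.2),(165.2,181.4),(390,181.4)]))
E
```

```text
[ 0.1898 -0.0079  0.031   0.0002] [-0.0107 -0.0037 -0.1473 -0.091  -0.1798  0.242   0.3378  0.172   1.0509
  0.5216]
```

>>> play_rows --commands '[0.005,0,0.09,0,0.005,0,0.125,0,0.005,0,0.14,0,0.005,0,0.147,0,0.005,0,0.147,0]'

```text
clock: 10.18
eef_pos: [0.3599, 0.2318, 0.0753]
eef_rot: [[-0.998, 0.06, -0.002], [0.06, 0.998, -0.001], [0.002, -0.001, -1.0]]
wrist_force: [-1.2, 0.5, -2.9]
finger_gap: 0.0598
```

>>> play_rows --commands '[0,0,-0.08,0,0,0,-0.16,0,0,0,-0.16,0,0,0,-0.16,0]'

```text
clock: 10.68
eef_pos: [0.3608, 0.2321, 0.1552]
eef_rot: [[-0.998, 0.06, 0.001], [0.06, 0.998, 0.0], [-0.001, 0.0, -1.0]]
wrist_force: [-0.1, 0.0, -2.9]
finger_gap: 0.0598
```

```bash
python3 - <<'E'
from h import *
import pickle
s=read_state();print(s['eef_pos'],s['wrist_force'],s['finger_gap'])
p=camera_params('wrist');im=snapshot('wrist');cv2.imwrite('pics/w6.png',im[:,:,::-1]);pickle.dump((p,s['eef_pos'],s['eef_rot']),open('w6.pkl','wb'))
# row edges in the columns with no confusing shadow: find tongue/step rows near previous
g=cv2.cvtColor(im,cv2.COLOR_RGB2GRAY).astype(float)
for c in(200,215,300,340,370):
    d=np.diff(g[:,c-4:c+5].mean(1));print(c,[(r,round(d[r])) for r in range(135,200) if abs(d[r])>6])
for r in(155,165):
    d=np.diff(g[r-2:r+3].mean(0));print(r,[(c,round(d[c])) for c in list(range(140,185))+list(range(370,415)) if abs(d[c])>7])
E
```

```text
[0.3608 0.2321 0.1552] [-0.102   0.0191 -2.9171] 0.05980779659726369
200 [(150, -6), (151, 32), (152, 26), (154, -27), (161, -18)]
215 [(146, 7), (147, 8), (151, 78), (152, 62), (181, -65), (182, 16), (183, 30), (189, -20), (199, -23)]
300 [(135, -39), (150, -7), (151, 105), (152, 68), (172, -42), (173, -21), (176, -14)]
340 [(151, 81), (152, -10), (153, -15)]
370 [(150, -14), (151, -11), (152, -7)]
155 [(155, 14), (158, -8), (159, -16), (161, 8), (375, 17), (376, 13)]
165 [(376, 23)]
```

```bash
python3 - <<'E'
from tilt import *
import pickle
X=np.array([(-.08,0,.004),(-.062,0,.006)])
for n in('w5','w6'):
    p,t,R=pickle.load(open(n+'.pkl','rb'));g=cv2.imread(f'pics/{n}.png',0).astype(float)
    d=np.diff(g[:,211:220].mean(1));a=np.abs(d[143:158]);r1=143+(a*np.arange(15)).sum()/a.sum()+.5
    b=np.clip(-d[175:186],0,None);r2=175+b.argmax()+1
    print(n,r1,r2)
    r=least_squares(lambda v:np.r_[(proj(p,cov([v[0],v[1],.031,0],X,t,R))-0)[:,1]-[r1,r2]],[.2,-.01]);print(r.x,r.fun)
    for th in(.15,.19,.23,.27):print(th,proj(p,cov([th,-.0079,.031,0],X,t,R))[:,1])
E
```

```text
w5 149.8954463750749 182
[ 0.1463 -0.0091] [-0.  0.]
0.15 [147.899  179.9941]
0.19 [150.162  181.6204]
0.23 [152.5454 183.3565]
0.27 [155.041  185.1965]
w6 151.36348575215374 182
[ 0.2419 -0.0069] [ 0. -0.]
0.15 [147.7975 179.9051]
0.19 [150.0573 181.5291]
0.23 [152.4378 183.263 ]
0.27 [154.9307 185.101 ]
```

```bash
python3 - <<'E'
import cv2,numpy as np
a=cv2.imread('pics/w6.png')[130:230,140:420];b=cv2.imread('pics/w5.png')[130:230,140:420]
cv2.imwrite('pics/c6.png',cv2.resize(np.vstack([b,a]),None,fx=2.8,fy=2.9,interpolation=cv2.INTER_CUBIC))
E
```

```text
(no output)
```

View pics/c6.png

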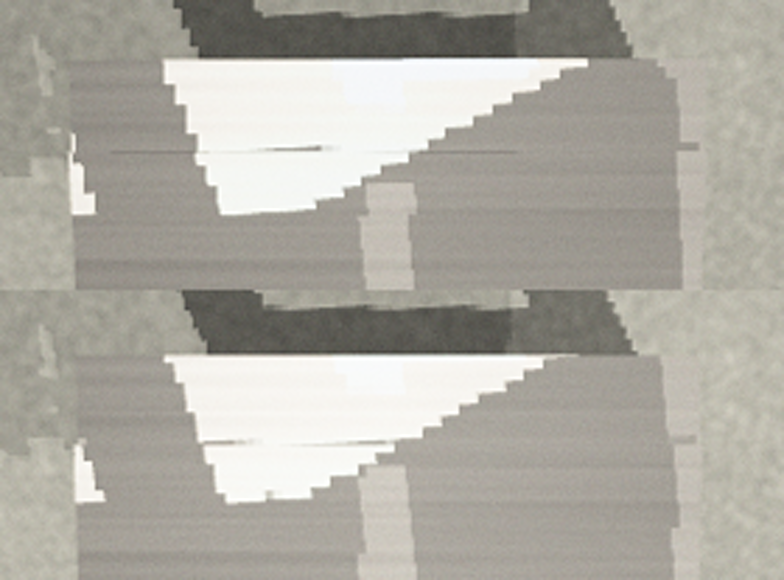

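```bash
cat >> h.py <<'E'
C=np.array([.535,.222]);UX=np.array([.9982,-.0602]);UY=np.array([.0602,.9982])
def cr(x,z,y=0): return np.r_[C+UX*x/1e3+UY*y/1e3,z/1e3]
def where():
    s=read_state();d=np.array(s['eef_pos'])[:2]-C;print('in creaser mm',d@UX*1e3,d@UY*1e3,s['eef_pos'][2]*1e3,'F',s['wrist_force'])
E
python3 - <<'E'
from h import *
where();goal(cr(3,131.5),86.55)
p=camera_params('top')
X=np.array([(.115,.105,.046),(.115,-.105,.046),(-.115,-.105,.054),(-.115,.105,.054),(-.0685,-.105,.054),(.0825,.069,.046),(.0825,-.069,.046)])
print(proj(p,np.c_[C+X[:,:1]*UX+X[:,1:2]*UY,X[:,2]])/.7)
g=cv2.cvtColor(cv2.imread('pics/top0.png'),cv2.COLOR_BGR2GRAY).astype(float)
for r in(180,190,200): 
    d=np.diff(g[r-2:r+3].mean(0));print('row',r/.7,[(round((c+1)/.7,1),round(d[c])) for c in range(140,250) if abs(d[c])>15])
for c in(180,205,215):
    d=np.diff(g[:,c-2:c+3].mean(1));print('col',c/.7,[(round((r+1)/.7,1),round(d[r])) for r in range(150,280) if abs(d[r])>15])
E
```

```text
in creaser mm -175.04322286345513 -0.6954827970121134 154.61787774440546 F [-0.362  -0.6681 -2.8956]
clock 10.725 tcp [0.3602 0.2318 0.1546] yaw 86.54 q6 -63.02320820888024 go [-0.3561  0.0015  0.0459] spin -0.0003
[[223.5954 241.8443]
 [332.4557 246.1472]
 [326.2087 365.5638]
 [213.9571 361.6486]
 [327.4113 340.8116]
 [241.232  259.1689]
 [312.9977 261.9593]]
row 257.14285714285717 [(222.9, 19), (224.3, 30), (332.9, -37), (334.3, -46)]
row 271.42857142857144 [(222.9, 29), (224.3, 16), (241.4, -40), (242.9, -45), (274.3, 19), (277.1, -35), (278.6, -19), (312.9, 36), (314.3, 50), (331.4, -21), (332.9, -57), (334.3, -27), (335.7, 20)]
row 285.7142857142857 [(221.4, 24), (222.9, 25), (240.0, -27), (241.4, -53), (242.9, -23), (248.6, -17), (250.0, -21), (311.4, 24), (312.9, 44), (314.3, 31), (331.4, -38), (332.9, -45)]
col 257.14285714285717 [(242.9, 26), (244.3, 24), (258.6, -23), (260.0, -42), (261.4, -33), (280.0, -16), (314.3, -16), (324.3, 19), (337.1, 25), (338.6, 41), (340.0, 29), (361.4, -16), (362.9, -33), (364.3, -27)]
col 292.8571428571429 [(215.7, -30), (217.1, -22), (220.0, 15), (221.4, 26), (222.9, 15), (244.3, 26), (245.7, 24), (260.0, -21), (261.4, -44), (262.9, -30), (281.4, -18), (284.3, 15), (292.9, -18), (294.3, -20), (304.3, 21), (305.7, 20), (314.3, -20), (315.7, -21), (325.7, 25), (327.1, 19), (338.6, 26), (340.0, 40), (341.4, 28), (364.3, -32), (365.7, -24)]
col 307.14285714285717 [(217.1, 21), (218.6, 22), (244.3, 18), (245.7, 24), (261.4, -32), (262.9, -51), (264.3, -18), (340.0, 36), (341.4, 35), (364.3, -28), (365.7, -42)]
```

>>> play_rows --commands '[-0.12,0,0.0,0,-0.24,0,0.02,0,-0.356,0,0.046,0,-0.356,0,0.046,0,-0.356,0,0.046,0]'

```text
clock: 11.35
eef_pos: [0.5367, 0.2208, 0.1303]
eef_rot: [[-0.998, 0.061, -0.005], [0.061, 0.998, -0.001], [0.005, -0.002, -1.0]]
wrist_force: [-0.9, -0.2, -3.7]
finger_gap: 0.0595
```

```bash
python3 - <<'E'
from h import *
where();goal(cr(-1.5,95,-1),86.55)
E
```

```text
in creaser mm 1.7694799722555767 -1.0487071006933688 130.30688589764398 F [-0.8951 -0.2075 -3.731 ]
clock 11.35 tcp [0.5367 0.2208 0.1303] yaw 86.51 q6 -70.97043486537757 go [0.0062 0.0002 0.0706] spin -0.0012
```

>>> play_rows --commands '[0.006,0,0.03,0,0.006,0,0.05,0,0.006,0,0.065,0,0.006,0,0.07,0,0.006,0,0.07,0]'

```text
clock: 11.98
eef_pos: [0.5355, 0.2216, 0.0974]
eef_rot: [[-0.998, 0.06, 0.0], [0.06, 0.998, -0.0], [-0.0, -0.0, -1.0]]
wrist_force: [0.4, -0.1, -2.1]
finger_gap: 0.0595
```

```bash
python3 - <<'E'
from h import *
where();goal(cr(-7.5,94.5,-1),86.55)
im=snapshot('side');w_=snapshot('wrist');cv2.imwrite('pics/s7.png',im[:,:,::-1])
a=cv2.resize(im[140:250,150:320],(680,440),interpolation=cv2.INTER_CUBIC)
cv2.imwrite('pics/v7.png',a[:,:,::-1]);cv2.imwrite('pics/w7.png',w_[:,:,::-1])
E
```

```text
in creaser mm 0.5013437972839895 -0.3224169805552915 97.43284417168526 F [ 0.3964 -0.1049 -2.1412]
clock 11.975 tcp [0.5355 0.2216 0.0974] yaw 86.55 q6 -70.88494893240781 go [ 0.016  -0.0014  0.0059] spin -0.0001
```

View pics/v7.png

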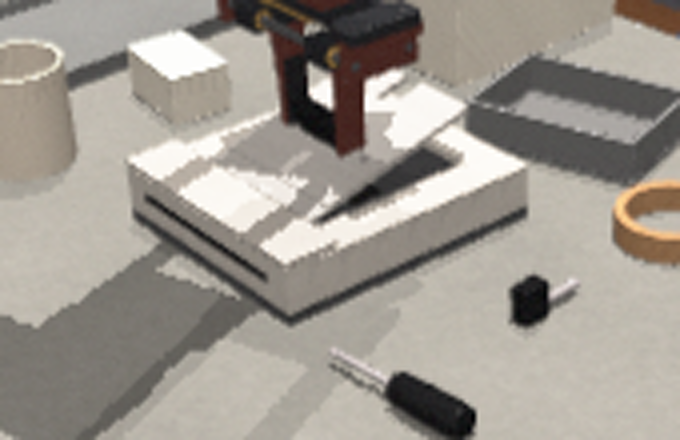

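>>> play_rows --commands '[0.003,0,0.004,0,0.007,0,0.005,0,0.012,0,0.006,0,0.016,0,0.006,0,0.016,0,0.006,0]'

```text
clock: 12.7
eef_pos: [0.5272, 0.2221, 0.0944]
eef_rot: [[-0.998, 0.06, -0.0], [0.06, 0.998, -0.0], [0.0, -0.0, -1.0]]
wrist_force: [-0.5, -0.4, -2.8]
finger_gap: 0.0601
```

```bash
python3 - <<'E'
from h import *
import pickle
where();goal(cr(-16,92.5,-1),86.55)
s=read_state();p=camera_params('wrist');im=snapshot('wrist');cv2.imwrite('pics/w8.png',im[:,:,::-1]);pickle.dump((p,s['eef_pos'],s['eef_rot']),open('w8.pkl','wb'))
from tilt import cov
X=np.array([(-.08,0,.004),(-.062,0,.006)])
print('pred tongue/step rows',proj(p,cov([.222,-.0085,.0305,0],X,s['eef_pos'],s['eef_rot'])))
print('lip edge row',proj(p,np.array([cr(-68.5,54,0),cr(-115,54)])))
g=cv2.cvtColor(im,cv2.COLOR_RGB2GRAY).astype(float)
for c in(190,220,250,300,340,370):
    d=np.diff(g[:,c-3:c+4].mean(1));print(c,[(r+1,round(d[r])) for r in range(90,215) if abs(d[r])>9])
E
```

```text
in creaser mm -7.781489821822782 -0.39031011394671117 94.43872988514775 F [-0.5364 -0.4076 -2.8133]
clock 12.7 tcp [0.5272 0.2221 0.0944] yaw 86.55 q6 -70.62228548911624 go [ 0.0164 -0.0012  0.0039] spin 0.0001
pred tongue/step rows [[277.9453 152.9836]
 [277.9549 184.0028]]
lip edge row [[278.6384 160.2197]
 [278.6415  70.0809]]
190 [(92, -15), (158, -14), (159, -13), (160, 25), (200, 56), (207, -9), (209, 10), (210, -43), (211, -12)]
220 [(158, -18), (159, -38), (160, 39), (162, -39)]
250 [(158, -16), (159, -9), (160, 35), (181, -81), (182, -16), (183, 46), (184, 47), (196, -82), (197, -22)]
300 [(159, -46), (160, 39), (174, -40), (178, -47), (179, -9)]
340 [(151, -20), (159, -67), (160, 86), (161, -54), (162, -36)]
370 [(151, -32), (159, -14), (160, 21)]
```

>>> play_rows --commands '[0.005,0,0.002,0,0.009,0,0.003,0,0.013,0,0.004,0,0.016,0,0.005,0,0.016,0,0.005,0]'

```text
clock: 13.38
eef_pos: [0.5193, 0.2226, 0.0919]
eef_rot: [[-0.998, 0.06, -0.0], [0.06, 0.998, -0.0], [0.0, -0.0, -1.0]]
wrist_force: [0.5, 0.2, -2.6]
finger_gap: 0.0596
```

```bash
python3 - <<'E'
from h import *
where();goal(cr(-16,91.5,-1),86.55)
E
```

```text
in creaser mm -15.712447462467766 -0.3910523229119383 91.90156047779242 F [ 0.5468  0.1543 -2.6203]
clock 13.375 tcp [0.5193 0.2226 0.0919] yaw 86.55 q6 -70.3506145106857 go [ 0.0006 -0.0012  0.0008] spin 0.0
```

>>> play_rows --commands '[-0.001,-0.001,0.003,0,-0.003,-0.001,0.006,0,-0.005,-0.001,0.009,0,-0.007,-0.001,0.012,0,-0.009,-0.001,0.016,0]'

```text
clock: 14.0
eef_pos: [0.5244, 0.2219, 0.084]
eef_rot: [[-0.998, 0.06, 0.001], [0.06, 0.998, 0.0], [-0.001, 0.0, -1.0]]
wrist_force: [0.4, 0.8, 1.7]
finger_gap: 0.0599
```

```bash
python3 - <<'E'
from h import *
where();goal(cr(-8.5,76.5,-1),86.55);print(read_state()['finger_gap'])
E
```

```text
in creaser mm -10.556819082971348 -0.7434293218163389 83.97048684799019 F [0.4091 0.7506 1.653 ]
clock 14.0 tcp [0.5244 0.2219 0.084 ] yaw 86.54 q6 -70.55553978240393 go [-0.0041 -0.0005  0.0149] spin -0.0002
0.059878860320181485
```

Lowering goes as planned: the tongue reaction is about 4 N. I continue down.

>>> play_rows --commands '[-0.001,0,0.003,0,-0.002,0,0.006,0,-0.003,0,0.009,0,-0.004,0,0.012,0,-0.005,0,0.014,0]'

```text
clock: 14.62
eef_pos: [0.5272, 0.2217, 0.0771]
eef_rot: [[-0.998, 0.06, 0.001], [0.06, 0.998, 0.0], [-0.001, 0.0, -1.0]]
wrist_force: [2.8, 0.8, 2.3]
finger_gap: 0.0596
```

```bash
python3 - <<'E'
from h import *
import pickle
where();goal(cr(-8.5,76.5,-1),86.55);print(read_state()['finger_gap'])
s=read_state();p=camera_params('wrist');im=snapshot('wrist');cv2.imwrite('pics/w9.png',im[:,:,::-1])
g=cv2.cvtColor(im,cv2.COLOR_RGB2GRAY).astype(float)
from tilt import cov
for th in(0,.05,.1):print(th,'step row',proj(p,cov([th,-.0085,.0305,0],np.array([(-.062,0,.006)]),s['eef_pos'],s['eef_rot']))[:,1])
print('lip row',proj(p,np.array([cr(-68.5,54)]))[:,1])
for c in(190,220,250,300,340,370):
    d=np.diff(g[:,c-3:c+4].mean(1));print(c,[(r+1,round(d[r])) for r in range(120,215) if abs(d[r])>9])
E
```

```text
in creaser mm -7.726989888047696 -0.7823004225249661 77.09570160859428 F [2.7649 0.8025 2.2571]
clock 14.625 tcp [0.5272 0.2217 0.0771] yaw 86.55 q6 -70.6359797237334 go [ 0.0015 -0.0004  0.0012] spin -0.0001
0.05962107815741136
0 step row [176.1593]
0.05 step row [177.565]
0.1 step row [179.1786]
lip row [164.8518]
190 [(123, -12), (163, -10), (175, -11), (176, -16), (177, 23)]
220 [(163, -20), (164, 37), (176, -61), (177, 27), (182, -13), (190, -12), (191, -37)]
250 [(163, -36), (164, 44), (174, -91), (175, -27), (176, 34), (177, 76), (196, -50), (197, -14), (200, -46), (201, -11)]
300 [(163, -30), (164, -14), (165, 42), (175, -90), (176, -39), (177, 124), (179, -59), (180, -14), (183, -38), (184, -9)]
340 [(163, -20), (164, 10), (165, -81), (166, -16), (176, -25), (177, 20)]
370 [(152, 13), (163, -52), (164, -16), (165, 26), (176, -25), (177, 20)]
```

>>> play_rows --commands '[0,0,0.002,0,0,0,0.003,0,0,0,0.003,0]'

```text
clock: 15.05
eef_pos: [0.5264, 0.2215, 0.0754]
eef_rot: [[-0.998, 0.06, -0.0], [0.06, 0.998, -0.0], [0.0, -0.0, -1.0]]
wrist_force: [3.4, -0.5, 2.1]
finger_gap: 0.0598
```

```bash
python3 - <<'E'
from h import *
where()
im=snapshot('side');t=snapshot('top')
a=np.hstack([cv2.resize(im[140:250,150:320],(510,440),interpolation=cv2.INTER_CUBIC),cv2.resize(t[155:265,140:245],(290,440),interpolation=cv2.INTER_CUBIC)])
cv2.imwrite('pics/v9.png',a[:,:,::-1])
E
```

```text
in creaser mm -8.542384636463762 -1.006067349840695 75.40050025563696 F [ 3.3931 -0.5171  2.1219]
```

>>> play_rows --commands '[0,0,0.002,0,0,0,0.004,0,0,0,0.004,0]'

```text
clock: 15.52
eef_pos: [0.5264, 0.2215, 0.0753]
eef_rot: [[-0.998, 0.06, 0.0], [0.06, 0.998, -0.0], [-0.0, -0.0, -1.0]]
wrist_force: [-1.2, -1.9, 19.8]
finger_gap: 0.0594
```

```bash
python3 - <<'E'
from h import *
where()
im=snapshot('side');t=snapshot('top')
a=np.hstack([cv2.resize(im[140:250,150:320],(510,440),interpolation=cv2.INTER_CUBIC),cv2.resize(t[155:265,140:245],(290,440),interpolation=cv2.INTER_CUBIC)])
cv2.imwrite('pics/v9.png',a[:,:,::-1])
E
```

```text
in creaser mm -8.556899918390993 -0.9982128488312818 75.28736963559237 F [-1.1644 -1.9047 19.7774]
```

View pics/v9.png

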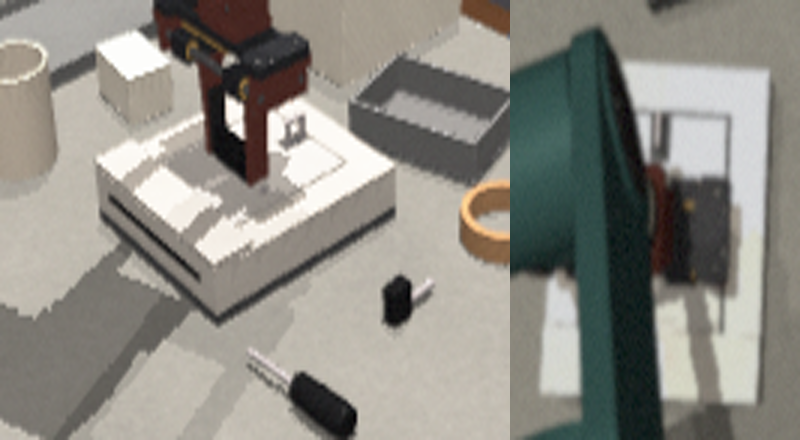

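>>> play_rows --commands '[0,0,-0.004,0,0,0,-0.004,0]'

```text
clock: 15.88
eef_pos: [0.5251, 0.2214, 0.0753]
eef_rot: [[-0.998, 0.06, -0.003], [0.06, 0.998, -0.001], [0.002, -0.001, -1.0]]
wrist_force: [0.2, -1.2, 7.5]
finger_gap: 0.0601
```

>>> play_rows --commands '[0,0,0,0,0,0,0,0,0,0,0,0]' --gripper 0.9

```text
clock: 16.25
eef_pos: [0.5259, 0.2215, 0.075]
eef_rot: [[-0.998, 0.06, -0.001], [0.06, 0.998, -0.0], [0.001, -0.0, -1.0]]
wrist_force: [-0.1, 0.7, -1.0]
finger_gap: 0.0788
```

>>> play_rows --commands '[0,0,-0.06,0,0,0,-0.16,0,0,0,-0.25,0,0,0,-0.25,0]'

```text
clock: 16.75
eef_pos: [0.5288, 0.2224, 0.2041]
eef_rot: [[-0.998, 0.06, 0.007], [0.06, 0.998, 0.002], [-0.007, 0.002, -1.0]]
wrist_force: [0.7, -0.4, -0.5]
finger_gap: 0.0789
```

```bash
python3 - <<'E'
from h import *
import pickle
where();goal([.52,.006,.2],90)
s=read_state();p=camera_params('wrist');im=snapshot('wrist');cv2.imwrite('pics/w10.png',im[:,:,::-1]);pickle.dump((p,s['eef_pos'],s['eef_rot']),open('w10.pkl','wb'))
X=np.array([cr(-68.5,54),cr(-62,46),cr(82.5,46),cr(80,46),cr(47,46),cr(0,46,-69),cr(0,46,-65),cr(0,46,69),cr(0,46,65)]);print(proj(p,X))
g=cv2.cvtColor(im,cv2.COLOR_RGB2GRAY).astype(float)
for c in(240,320):
    d=np.diff(g[:,c-3:c+4].mean(1));print(c,[(r+1,round(d[r])) for r in range(120,330) if abs(d[r])>9])
for r in(215,):
    d=np.diff(g[r-3:r+4].mean(0));print(r,[(c+1,round(d[c])) for c in range(150,410) if abs(d[c])>9])
E
```

```text
in creaser mm -6.177475421175049 0.037502893896897115 204.06103994613827 F [ 0.6751 -0.3501 -0.5414]
clock 16.75 tcp [0.5288 0.2224 0.2041] yaw 86.55 q6 -70.63869135191737 go [-0.0083 -0.4331  0.0071] spin -0.1204
[[277.6307 139.9745]
 [277.6342 146.4334]
 [277.7638 284.2005]
 [277.7619 282.134 ]
 [277.7353 253.9202]
 [207.6349 210.5524]
 [211.6979 210.5484]
 [347.6952 210.4119]
 [343.6388 210.416 ]]
240 [(121, -12), (122, -11), (127, -10), (128, -10), (131, -15), (137, -10), (138, -16), (140, 20), (166, 9), (167, 20), (169, -19), (177, 21), (178, 16), (185, -10), (186, -16), (230, 49), (231, 37), (280, -58), (281, -82), (283, 86), (284, 58), (309, -24), (310, -41), (311, -14)]
320 [(138, -19), (139, -60), (143, -17), (144, -10), (145, 24), (195, -20), (203, 12), (227, 29), (228, 32), (229, 11), (280, -45), (281, -96), (282, -21), (283, 86), (284, 71), (309, -28), (310, -46), (311, -11)]
215 [(170, 45), (171, 40), (201, -13), (202, -76), (206, -11), (207, -66), (208, -19), (209, -13), (210, 17), (211, 54), (212, 33), (244, -9), (310, 9), (342, -52), (343, -63), (345, 42), (346, 52), (347, 22), (381, 21), (382, 14), (383, -55)]
```

>>> play_rows --commands '[-0.01,-0.433,0.04,-0.12,-0.01,-0.433,0.04,-0.12,-0.01,-0.433,0.04,-0.12,-0.01,-0.433,0.04,-0.12,-0.01,-0.433,0.04,-0.12]'

```text
clock: 17.42
eef_pos: [0.5169, 0.0036, 0.1786]
eef_rot: [[-1.0, 0.004, -0.004], [0.004, 1.0, 0.0], [0.004, 0.0, -1.0]]
wrist_force: [0.1, 0.7, 0.4]
finger_gap: 0.0788
```

```bash
python3 - <<'E'
from h import *
import pickle
s=read_state();p=camera_params('wrist');im=snapshot('wrist');cv2.imwrite('pics/w11.png',im[:,:,::-1]);pickle.dump((p,s['eef_pos'],s['eef_rot']),open('w11.pkl','wb'))
goal([.536,.006,.03],90)
u,v=np.round(proj(p,[.55,.006,.015])[0]).astype(int);print(u,v)
c=im[v-60:v+60,u-80:u+80,::-1];cv2.imwrite('pics/c11.png',cv2.resize(c,None,fx=5,fy=5,interpolation=cv2.INTER_CUBIC))
g=cv2.cvtColor(im,cv2.COLOR_RGB2GRAY)[v-60:v+60,u-80:u+80]
m=(g<55).astype(np.uint8);n,l,st,ce=cv2.connectedComponentsWithStats(m)
for i in range(1,n):
    if st[i,4]>30:print(st[i],ce[i])
E
```

```text
clock 17.475 tcp [0.5172 0.0049 0.1789] yaw 89.84 q6 -96.98081394820966 go [-0.0385  0.002   0.2978] spin -0.0054
280 236
[ 72  34  17  32 496] [80.     49.0887]
[  0  75  11  45 385] [ 4.0026 97.8078]
[147  75  13  45 510] [153.6608  97.5941]
```

View pics/c11.png

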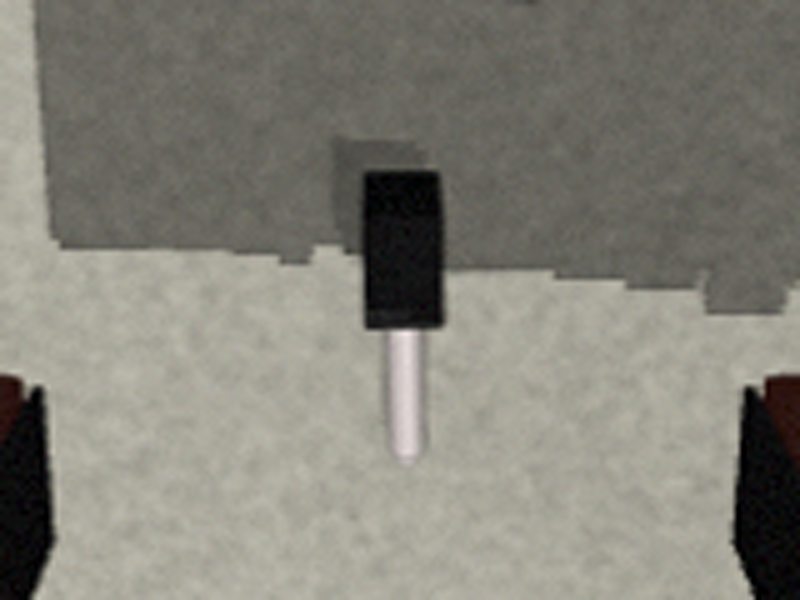

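```bash
python3 - <<'E'
from h import *
import pickle
p,t,R=pickle.load(open('w11.pkl','rb'))
f=lambda c,z:w(p,(200+c[0]/5,176+c[1]/5),z)
for c,z in(((403.5,326),.03),((402,215),.03),((407,465),.008),((404,330),.012),((365,250),.03),((441,250),.03),((402,172),0)):print(c,f(c,z))
E
```

```text
(403.5, 326) [0.5501 0.0061 0.03  ]
(402, 215) [0.527  0.0059 0.03  ]
(407, 465) [0.5919 0.0069 0.008 ]
(404, 330) [0.5584 0.0063 0.012 ]
(365, 250) [ 0.5342 -0.0013  0.03  ]
(441, 250) [0.5342 0.0134 0.03  ]
(402, 172) [0.5275 0.0061 0.    ]
```

>>> play_rows --commands '[-0.038,0.003,0.1,-0.03,-0.038,0.003,0.2,-0.03,-0.038,0.003,0.24,-0.03,-0.038,0.003,0.24,-0.03]' --gripper 0.6

```text
clock: 17.98
eef_pos: [0.5355, 0.0085, 0.0584]
eef_rot: [[-1.0, -0.016, -0.005], [-0.016, 1.0, 0.001], [0.005, 0.001, -1.0]]
wrist_force: [-0.4, 0.1, 0.5]
finger_gap: 0.0527
```

```bash
python3 - <<'E'
from h import *
goal([.536,.0061,.028],91)
E
```

```text
clock 17.975 tcp [0.5355 0.0085 0.0584] yaw 90.93 q6 -97.44206813087189 go [-0.0013 -0.0048  0.0607] spin -0.0023
```

>>> play_rows --commands '[-0.001,-0.004,0.03,0,-0.001,-0.004,0.055,0,-0.001,-0.004,0.06,0,-0.001,-0.004,0.06,0]'

```text
clock: 18.48
eef_pos: [0.5379, 0.0047, 0.0305]
eef_rot: [[-1.0, -0.014, -0.0], [-0.014, 1.0, -0.0], [0.0, -0.0, -1.0]]
wrist_force: [0.7, 0.1, -0.2]
finger_gap: 0.0523
```

```bash
python3 - <<'E'
from h import *
goal([.536,.0061,.028],91)
E
```

```text
clock 18.475 tcp [0.5379 0.0047 0.0305] yaw 90.83 q6 -97.68214398957609 go [0.0037 0.0029 0.0049] spin -0.006
```

>>> play_rows --commands '[0.005,0.003,0.004,0,0.005,0.003,0.004,0,0.005,0.003,0.004,0]'

```text
clock: 18.85
eef_pos: [0.5355, 0.0062, 0.0287]
eef_rot: [[-1.0, -0.015, 0.0], [-0.015, 1.0, -0.0], [-0.0, -0.0, -1.0]]
wrist_force: [-0.1, -0.4, -0.0]
finger_gap: 0.0529
```

>>> play_rows --commands '[0,0,0,0,0,0,0,0,0,0,0,0,0,0,0,0,0,0,0,0]' --gripper 0

```text
clock: 19.48
eef_pos: [0.5354, 0.0062, 0.0285]
eef_rot: [[-1.0, -0.015, -0.0], [-0.015, 1.0, -0.0], [0.0, -0.0, -1.0]]
wrist_force: [-0.0, 0.7, 0.7]
finger_gap: 0.0158
```

>>> play_rows --commands '[0,0,-0.06,0,0,0,-0.16,0,0,0,-0.2,0,0,0,-0.2,0]'

```text
clock: 19.98
eef_pos: [0.5366, 0.0061, 0.13]
eef_rot: [[-1.0, -0.015, 0.004], [-0.015, 1.0, -0.001], [-0.004, -0.001, -1.0]]
wrist_force: [0.5, -0.2, -0.9]
finger_gap: 0.0158
```

```bash
python3 - <<'E'
from h import *
import pickle
s=read_state();print(s['finger_gap'],s['wrist_force']);where()
p=camera_params('wrist');im=snapshot('wrist');cv2.imwrite('pics/w12.png',im[:,:,::-1]);pickle.dump((p,s['eef_pos'],s['eef_rot']),open('w12.pkl','wb'))
goal(cr(67,130,70),-3.45)
E
```

```text
0.01575915733887079 [ 0.5282 -0.1853 -0.9201]
in creaser mm 14.622172478681676 -215.43337097605124 129.96517799058262 F [ 0.5282 -0.1853 -0.9201]
clock 20.025 tcp [0.5356 0.0062 0.1287] yaw 90.84 q6 -97.56251114679608 go [-0.1493  0.5611 -0.0027] spin -2.9918
```

>>> play_rows --commands '[-0.149,0.561,-0.003,1,-0.149,0.561,-0.003,1,-0.149,0.561,-0.003,1,-0.149,0.561,-0.003,1,-0.149,0.561,-0.003,1]'

```text
clock: 20.65
eef_pos: [0.605, 0.2899, 0.1275]
eef_rot: [[-0.885, 0.466, -0.003], [0.466, 0.885, -0.001], [0.002, -0.002, -1.0]]
wrist_force: [-0.6, -1.7, -1.1]
finger_gap: 0.0155
```

>>> play_rows --commands '[0,0,0,0.4,0,0,0,0.8,0,0,0,1,0,0,0,1]'

```text
clock: 21.15
eef_pos: [0.6046, 0.2874, 0.1277]
eef_rot: [[-0.554, 0.833, -0.003], [0.833, 0.554, -0.001], [0.001, -0.003, -1.0]]
wrist_force: [1.0, 0.4, -0.1]
finger_gap: 0.0159
```

>>> play_rows --commands '[0,0,0,0.4,0,0,0,0.8,0,0,0,1,0,0,0,1]'

```text
clock: 21.65
eef_pos: [0.6052, 0.2875, 0.1288]
eef_rot: [[-0.089, 0.996, -0.002], [0.996, 0.089, -0.001], [-0.0, -0.002, -1.0]]
wrist_force: [-0.1, -0.8, -0.1]
finger_gap: 0.016
```

```bash
python3 - <<'E'
from h import *
where();goal(cr(67,100,70),-3.45);print(read_state()['finger_gap'])
E
```

```text
in creaser mm 66.14346241522685 69.59378088804188 128.81482441348575 F [-0.0988 -0.8469 -0.0843]
clock 21.65 tcp [0.6052 0.2875 0.1288] yaw 5.08 q6 14.423216396803223 go [0.0006 0.0019 0.0576] spin 0.2979
0.016010781024873307
```

>>> play_rows --commands '[0,0.002,0.02,0.15,0,0.002,0.05,0.298,0,0.002,0.058,0.298,0,0.002,0.058,0.298]'

```text
clock: 22.15
eef_pos: [0.6065, 0.2877, 0.1005]
eef_rot: [[0.06, 0.998, -0.001], [0.998, -0.06, -0.0], [-0.0, -0.001, -1.0]]
wrist_force: [0.9, 0.4, -0.1]
finger_gap: 0.016
```

```bash
python3 - <<'E'
from h import *
import pickle
where();goal(cr(67,75.5,70),-3.45)
s=read_state();p=camera_params('wrist');im=snapshot('wrist');cv2.imwrite('pics/w13.png',im[:,:,::-1]);pickle.dump((p,s['eef_pos'],s['eef_rot']),open('w13.pkl','wb'))
T=np.array(s['eef_pos']);R=np.array(s['eef_rot'])
print('rod tip px',proj(p,T+R@np.array([-.0556,0,.0205])),'staple top px',proj(p,np.array([cr(57,67),cr(67,67),cr(77,67)])))
g=cv2.cvtColor(im,cv2.COLOR_RGB2GRAY)
v=proj(p,np.array([cr(67,67)]))[0].round().astype(int);print(v)
c=im[v[1]-60:v[1]+50,v[0]-70:v[0]+70,::-1];cv2.imwrite('pics/c13.png',cv2.resize(c,None,fx=5,fy=5,interpolation=cv2.INTER_CUBIC))
E
```

```text
in creaser mm 67.36900054988295 69.875189317961 100.48039920531743 F [ 0.8975  0.3667 -0.075 ]
clock 22.15 tcp [0.6065 0.2877 0.1005] yaw -3.46 q6 22.946080744519012 go [ 0.0003 -0.0007  0.05  ] spin -0.0002
rod tip px [[279.7074 353.279 ]] staple top px [[264.1904 356.4947]
 [279.1158 356.5049]
 [294.0433 356.5152]]
[279 357]
```

```bash
python3 - <<'E'
from h import *
import pickle
q=pickle.load(open('w1.pkl','rb'));print('w1 pred',proj(q,np.array([cr(54,67),cr(80,67)]))/.7,'seen (393, ~361-397)')
p,t,R=pickle.load(open('w10.pkl','rb'));pr=proj(p,np.array([cr(54,67),cr(80,67),cr(54,46),cr(80,46)]));print(pr)
g=cv2.imread('pics/w10.png',0)
c=int(pr[0,0]);print(g[236:312:2,c-14:c+15:2])
E
```

```text
w1 pred [[393.7716 373.7728]
 [393.9645 399.1698]] seen (393, ~361-397)
[[277.7562 269.7494]
 [277.7779 292.9801]
 [277.7411 260.0543]
 [277.7619 282.134 ]]
[[153 153 157 156 155 154 156 158 156 152 151 151 152 150 169]
 [155 157 155 157 155 157 156 155 165 171 162 187 204 207 225]
 [153 152 154 152 156 154 158 154 151 238 194 234 232 232 233]
 [158 155 157 156 155 157 152 155 153 236 234 231 230 232 232]
 [152 153 159 155 157 155 160 152 201 235 232 231 233 233 232]
 [219 146 144 140 185 194 196 231 233 232 232 231 232 232 230]
 [224 198 199 199 212 234 232 232 232 231 230 233 232 233 231]
 [232 233 235 235 236 234 235 236 234 234 234 234 231 232 231]
 [233 234 173 139 142 144 145 150 150 148 147 147 236 231 231]
 [230 235 119  69  68  72  72  81  80  80  80  80 239 232 231]
 [228 234 123  71  74  74  74  56  84  80  77  85 236 229 228]
 [233 236 120  70  72  73  56  60  63  84  81  88 238 231 231]
 [231 234 114  73  70  67  57  63  54  87  80  90 237 231 231]
 [231 232 112  74  69  66  56  59  49  87  81  88 238 230 231]
 [229 236 111  67  78  68  59  59  49  90  79  95 237 232 230
[... 751 characters left out ...]
1 229]
 [231 231 230 231 231 230 176 184 227 230 231 232 231 229 230]
 [230 229 230 231 229 230 229 228 227 231 229 231 232 231 230]
 [230 231 228 232 233 229 228 227 228 229 230 231 231 230 229]
 [230 230 230 232 232 231 226 229 229 229 231 231 230 229 230]
 [229 229 228 231 228 231 229 227 230 229 232 232 230 230 227]
 [229 229 230 231 230 229 227 229 228 227 230 231 232 229 229]
 [229 229 231 231 230 230 228 229 229 229 229 231 230 230 230]
 [231 231 228 231 231 230 229 227 227 229 231 231 231 230 228]
 [230 229 230 230 231 229 228 230 229 230 229 229 230 229 229]
 [231 229 230 232 233 232 229 230 228 230 230 231 230 231 230]
 [156 154 159 160 158 162 155 159 159 161 159 166 165 160 160]]
```

>>> play_rows --commands '[0,-0.001,0.02,0,0,-0.001,0.038,0,0,-0.001,0.048,0,0,-0.001,0.049,0,0,-0.001,0.049,0]'

```text
clock: 22.82
eef_pos: [0.6064, 0.2879, 0.0765]
eef_rot: [[0.063, 0.998, 0.0], [0.998, -0.063, -0.0], [-0.0, 0.0, -1.0]]
wrist_force: [-0.7, -0.7, -0.7]
finger_gap: 0.0158
```

```bash
python3 - <<'E'
from h import *
where();goal(cr(66.5,75.5,45),-3.45)
E
```

```text
in creaser mm 67.28749177597223 70.09418856594776 76.4719582874402 F [-0.706  -0.7058 -0.712 ]
clock 22.825 tcp [0.6064 0.2879 0.0765] yaw -3.63 q6 23.14583979162056 go [-0.0502 -0.0014  0.0019] spin -0.0064
```

>>> play_rows --commands '[-0.005,-0.001,0.001,-0.004,-0.012,-0.001,0.001,-0.004,-0.02,-0.001,0.001,-0.004,-0.03,-0.001,0.001,-0.004,-0.04,-0.001,0.001,-0.004]'

```text
clock: 23.45
eef_pos: [0.6045, 0.2675, 0.076]
eef_rot: [[0.062, 0.998, -0.0], [0.998, -0.062, -0.0], [-0.0, -0.0, -1.0]]
wrist_force: [1.0, -0.3, -0.2]
finger_gap: 0.0157
```

```bash
python3 - <<'E'
from h import *
where();goal(cr(66.5,75.2,18.6),-3.45);print(read_state()['finger_gap'])
E
```

```text
in creaser mm 66.61552999968295 49.58453475729194 75.95706015530011 F [ 1.0136 -0.3093 -0.2138]
clock 23.45 tcp [0.6045 0.2675 0.076 ] yaw -3.53 q6 21.423548073215557 go [-0.062  -0.0001  0.0015] spin -0.0027
0.015676680196632903
```

>>> play_rows --commands '[-0.01,0,0.001,0,-0.022,0,0.001,0,-0.034,0,0.002,0,-0.045,0,0.002,0,-0.052,0,0.002,0]'

```text
clock: 24.08
eef_pos: [0.6029, 0.2416, 0.0749]
eef_rot: [[0.062, 0.998, -0.0], [0.998, -0.062, -0.0], [-0.0, -0.0, -1.0]]
wrist_force: [0.2, -0.7, 0.1]
finger_gap: 0.0161
```

```bash
python3 - <<'E'
from h import *
where();goal(cr(66.5,74.5,18.6),-3.45);print(read_state()['finger_gap'])
E
```

```text
in creaser mm 66.56755132999214 23.62815609436856 74.9253100896524 F [ 0.1508 -0.7263  0.1334]
clock 24.075 tcp [0.6029 0.2416 0.0749] yaw -3.54 q6 19.288862371240615 go [-0.0101 -0.0001  0.0009] spin -0.0031
0.01611959931852705
```

>>> play_rows --commands '[-0.003,0,0.001,0,-0.005,0,0.001,0,-0.007,0,0.001,0,-0.009,0,0.001,0]'

```text
clock: 24.58
eef_pos: [0.6027, 0.2376, 0.0745]
eef_rot: [[0.061, 0.998, 0.0], [0.998, -0.061, 0.0], [0.0, 0.0, -1.0]]
wrist_force: [-0.5, 1.1, 0.3]
finger_gap: 0.0156
```

```bash
python3 - <<'E'
from h import *
where()
E
```

```text
in creaser mm 66.63627970668696 19.66129143088555 74.49210222553688 F [-0.5123  1.1379  0.2518]
```

>>> play_rows --commands '[-0.002,0,0.001,0,-0.004,0,0.001,0,-0.004,0,0.001,0]'

```text
clock: 24.95
eef_pos: [0.6031, 0.2359, 0.0745]
eef_rot: [[0.062, 0.998, 0.001], [0.998, -0.062, 0.001], [0.001, 0.001, -1.0]]
wrist_force: [-1.1, 3.2, 4.6]
finger_gap: 0.0161
```

```bash
python3 - <<'E'
from h import *
where()
E
```

```text
in creaser mm 67.10781302707777 17.946921269769536 74.46569189494164 F [-1.0602  3.2209  4.5924]
```

>>> play_rows --commands '[-0.002,0,0,0,-0.004,0,0,0,-0.004,0,0,0]'

```text
clock: 25.32
eef_pos: [0.6031, 0.235, 0.0745]
eef_rot: [[0.062, 0.998, 0.002], [0.998, -0.062, 0.002], [0.003, 0.002, -1.0]]
wrist_force: [-0.4, 7.4, 4.7]
finger_gap: 0.016
```

```bash
python3 - <<'E'
from h import *
where()
E
```

```text
in creaser mm 67.19714369683757 17.05693948184083 74.45309475715818 F [-0.3593  7.378   4.7095]
```

>>> play_rows --commands '[-0.002,0,0,0,-0.004,0,0,0,-0.004,0,0,0,-0.004,0,0,0]'

```text
clock: 25.82
eef_pos: [0.6031, 0.2348, 0.0745]
eef_rot: [[0.062, 0.998, 0.002], [0.998, -0.062, 0.005], [0.005, 0.002, -1.0]]
wrist_force: [-0.6, 14.3, 2.9]
finger_gap: 0.0157
```

```bash
python3 - <<'E'
from h import *
where()
E
```

```text
in creaser mm 67.2099371439769 16.833167007709292 74.4892227391288 F [-0.6349 14.2787  2.9027]
```

>>> play_rows --commands '[0.003,0,-0.001,0,0.005,0,-0.001,0,0.005,0,-0.001,0]'

```text
clock: 26.2
eef_pos: [0.603, 0.235, 0.0745]
eef_rot: [[0.062, 0.998, 0.001], [0.998, -0.062, 0.001], [0.001, 0.001, -1.0]]
wrist_force: [0.7, 7.0, 1.4]
finger_gap: 0.016
```

```bash
python3 - <<'E'
from h import *
where()
E
```

```text
in creaser mm 67.12979632166541 17.04354054841841 74.47672381780346 F [0.6701 7.0221 1.419 ]
```

>>> play_rows --commands '[0.003,0,0,0,0.004,0,0,0]'

```text
clock: 26.45
eef_pos: [0.6029, 0.2353, 0.0745]
eef_rot: [[0.061, 0.998, 0.001], [0.998, -0.061, -0.001], [-0.001, 0.001, -1.0]]
wrist_force: [2.0, -1.4, 3.6]
finger_gap: 0.0157
```

>>> play_rows --commands '[0,0,0,0,0,0,0,0,0,0,0,0]' --gripper 0.5

```text
clock: 26.82
eef_pos: [0.6019, 0.2358, 0.074]
eef_rot: [[0.062, 0.998, -0.001], [0.998, -0.062, -0.0], [-0.001, -0.001, -1.0]]
wrist_force: [1.2, -1.0, 1.2]
finger_gap: 0.0418
```

>>> play_rows --commands '[0,0,-0.04,0,0,0,-0.12,0,0,0,-0.24,0,0,0,-0.3,0,0,0,-0.3,0]'

```text
clock: 27.45
eef_pos: [0.6041, 0.2365, 0.2273]
eef_rot: [[0.061, 0.998, 0.005], [0.998, -0.061, 0.001], [0.002, 0.005, -1.0]]
wrist_force: [-0.7, -0.3, 0.2]
finger_gap: 0.044
```

```bash
python3 - <<'E'
from h import *
import pickle
where()
s=read_state();p=camera_params('wrist');im=snapshot('wrist');cv2.imwrite('pics/w14.png',im[:,:,::-1])
# block expected: face at y=3 -> block y 3..19, wait 24 long: 3..27; top z 76
X=np.array([cr(59,76,3),cr(75,76,3),cr(59,76,27),cr(75,76,27),cr(67,54,-25),cr(67,67,0),cr(67,67,-3)]);q=proj(p,X);print(q)
g=cv2.cvtColor(im,cv2.COLOR_RGB2GRAY)
u=q[:,0];v=q[:,1]
print('rows',int(v.min())-14,'cols',int(u[5])-20);print(g[int(v[2:4].min())-14:int(v[4])+14:2,int(u[5])-20:int(u[5])+21:2])
for t in('pin','pin_root','pin_tip','staple'):print(t,[(np.round(np.array(d['at'])*[560,420],1).tolist(),round(d['score'],2)) for d in spot_in('wrist',t)[:2]])
E
```

```text
in creaser mm 68.14064538498285 18.6324393988725 227.3483210873708 F [-0.6669 -0.2753  0.2189]
[[269.0123 222.3596]
 [285.4274 222.3078]
 [268.7446 198.5243]
 [285.563  198.4765]
 [277.2511 240.3169]
 [277.2119 222.2098]
 [277.2198 225.0222]]
rows 184 cols 257
[[175 171 170 174 173 170 172 174 169 172 178 178 176 175 173 153  52 105
  178 176 173]
 [173 170 175 170 173 168 171 170 175 174 176 177 176 173 175 153  53 106
  176 173 176]
 [177 172 169 174 175 170 170 171 173 172 175 177 171 174 173 158  48 112
  177 175 170]
 [169 169 169 176 170 172 174 169 170 173 174 177 174 176 176 151  52 113
  176 171 170]
 [173 172 170 175 171 170 175 179 181 183 184 190 186 179 175 153  50 111
  171 170 170]
 [171 172 168 172 170 170  17  10  12  12  11  12   4  86 177 149  53 110
  174 174 174]
 [174 175 170 173 157 126   0   9   5   0  10   5   9  58 176 150  42 120
  175 175 175]
 [175 174 170 170 140 127   0  10  10  10   6   4   2  46 173 143  39 122
  180 174 176]
 [175 172 161 140 137 118   4   2   1   6   9  11   4  31 170 148  36 125
  175 169 171]
 [177 167 158 139 137 108  16  23  14 
[... 1728 characters left out ...]
 239 238 238]
 [236 235 232 237 234 233 235 226 141 177 176 154 238 235 237 170  76 232
  237 237 239]
 [237 234 232 235 234 231 236 231 146 179 176 153 238 236 237 169  75 234
  237 237 237]
 [236 234 232 234 235 233 235 227 147 181 173 161 238 235 239 159  73 234
  237 235 236]
 [236 233 232 235 233 232 234 227 147 181 175 163 237 235 236 152  74 235
  237 237 235]
 [236 235 232 236 234 233 233 233 166 181 165 208 235 235 235 159  86 234
  235 235 235]
 [234 232 230 235 233 232 232 232 230 154 175 237 235 234 237 137  85 234
  237 235 236]]
pin [([274.8, 215.7], 0.67)]
pin_root [([276.7, 215.3], 0.67)]
pin_tip [([280.6, 213.7], 0.91)]
staple [([195.2, 155.3], 0.85), ([336.5, 368.1], 0.49)]
```

```bash
python3 -c "
from workcell import *
print(read_state()['clock'],hand_in())"
```

```text
the job is handed in; nothing more can be done
27.7 None
```

The cover is back on the creaser and locked with the pin. I handed the job in at 27.7 s of the 61 s allowed, and the hand-in gives no verdict.

**How I did it:** The commands could not tilt the tool. I gripped the rib across its 60 mm length instead of its thickness, so that the cover could pivot in the jaws. I then:
- pressed the cover's underside on the creaser's front edge, which tilted it about 0.22 rad with the notch up;
- hooked the tongue under the lip and lowered the cover in the grip without letting it drop, until it stopped hard at about 20 N;
- picked up the pin, turned it, and pushed the rod through the staple from the +y side.

**Last checks:**
- **Cover:** after release, the wrist picture showed gaps around the cover within its play in x and y.
- **Pin:** the grip block stopped against the staple at about 14 N and stands on the surface. The final picture's pixels show the block right beside the staple bar, with the rod coming out the far side.
- **Robot:** the gripper is open, about 15 cm above the work and touching nothing.

**Limits and disagreements:**
- I had used all 12 picture views by then, so the last pin checks rest on pixel values and forces, not on looking.
- In the last wrist picture the network marked "staple" far from where it is; I ignored that.
- The top camera put the creaser about 2 mm off the wrist estimate in y, inside the available play.
- I did not check separately that the bystanders were undisturbed, but I saw no unexpected contact forces.

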